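# Back the indexing spindle one notch

### The arm

A 7-joint arm with a two-finger parallel gripper is mounted at the origin on the work surface. World frame = base frame: x ahead of the robot, y to its left, z up, the work surface at z = 0. Lengths are in mm, angles in rad, forces in N, time in s.
With the tool pointing down it reaches from about 400 to 850 mm from the base axis. Payload 4.4 kg.
Tool frame: the origin (TCP) lies at the very end of the fingers, on their centre line; the grasp point (between the pads) lies 19 mm behind it (robot.grasp_offset is the x of the grasp point in the tool frame, in mm); x points along the fingers, y is the direction in which the jaws open and shut, and the axes are right-handed (so a half turn about x gives the same grasp; the last joint's range is limited). The gripper opens to 94 mm and grips with 3 to 60 N. Pads are 16 mm wide; open, the fingers measure 119 mm over their backs; the gripper's body (75 mm by 177 mm) begins 78 mm behind the grasp point.
Start: joints at [-1.255, 0.628, 0.038, 1.517, -0.027, 0.996, -0.02], TCP at [242.161, 603.221, 205.478] pointing down, gripper open.
Joint ranges: [-3.06, 3.06], [-0.37, 2.12], [-1.25, 1.32], [0.18, 2.47], [-1.1, 4.24], [0.23, 1.98], [-2.94, 2.94]. Speed limits (rad/s): [2.57, 2.57, 3.14, 3.14, 3.14, 3.14, 3.14].

### API

Orientations are given as [roll, pitch, yaw] about the fixed x, y, z axes, in that order (R = Rz(yaw) Ry(pitch) Rx(roll)).
In Python, from cell import readout, eyes, workorder, finder, robot gives the robot as it stands. The module is installed in compiled form; this text tells all that it offers.
- The arm moves only by the tool drive_tool, never from a script. Its argument "targets" is a list that holds one entry, the list of rows, each a list of 5 numbers: the shift along the tool's x, y, z in mm, then the turn about the tool's x in degrees, then the finger opening in mm, from 0 to 94. In form: [[[tx, ty, tz, yaw, fingers], ...]]. A call has exactly 10 rows; each row shifts and turns the commanded pose from where the row before left it, along the tool's axes as they then stand; what a row does not reach is not made up. A row lasts 1/8 s, in which the tool goes at most 62.5 mm and 10.7 degrees, less where a joint would pass 70% of its speed; a pose out of reach is approached as far as the arm can. A call is refused whole if a number of a shift passes 62.5 or a number of a turn 10.7, either way. A call with a gripper value outside its range is refused whole. The fingers move at their own pace and stop on an object; the grip force is fixed at half the most. Time passes only in rows, so rows that do not move let the fingers close, or fill a call up. It gives the time, the measured TCP pose, the force and the opening at its end, in the units of the state.
- readout.state(): the state, without advancing time (a new reading comes with each control period).
- eyes.camera(name): name is "side" or "top"; returns a dict with "image" (400x640x3 uint8, red, green, blue), "range_z" (400x640 float32, mm along the optical axis (not along the pixel's ray), 0 where there is no reading), "mtx" (3x3 intrinsics, pixels), "R" (3x3) and "t" (3): a world point X has camera coordinates R X + t. Camera axes: x right, y down, z forward; pixel columns grow to the right and rows downward; lengths in mm; the calibration is good to about 2 mm. A picture is of the moment at which its call begins.
- workorder.close_job(): hands the job in, once; it reports no verdict.
Trained networks look in a picture, given as the dict that the camera call returned (one of the last four; its "shot" number tells which), for a name from the list of things; names that differ only in an ending like _2 or _b are one class to them, and where a whole thing is asked for, a point or a joint stands for the part that bears it (a point fixed in the world has none). Each returns a list of dicts, best first, with "p" (0 to 1); they miss things now and then, are a little off and sometimes report something else, mostly with a low value. They report only what shows in the picture. A call takes as long as a camera call.
- finder.spot_in(picture, name): "point" ([x, y, z] in mm, in world coordinates, good to about 4 mm: the middle of the surface that is visible of it).
The state is a dict: "clock": time; "joint_positions": joint angles; "qd": joint speeds; "joint_torque": joint torques, N m; "tcp_pos": TCP position; "tcp_rot": TCP orientation; "force": force on the tool from outside, world axes, zero at the start; "moment": the same for the moment, N m; "finger_gap": finger opening in mm.
Only numpy, scipy, OpenCV 4.12 (cv2) and the standard library are available. Lean on these libraries where they do the work, as an engineer would, in place of code of your own. Each camera call takes 0.05 s, during which the arm holds its last target. There are 200 camera calls.

### The job

The white primed print on the ratchet indexing head has been turned one step too far. With closed fingertips only, pinching and lifting nothing, lift the pawl out of the ratchet teeth and tip it right back onto its stop, gently push the wheel backward one notch by a spoke of its turnstile, then tip the pawl forward again so that it drops fully into the next notch. Do not touch the wet print, and leave the jars and tools around the head where they stand.

Things in the scene. Friction and masses are not known exactly. Their poses are not given: they have to be found in the camera images.
- head: Green cast indexing head, grey base plate 225 x 150 x 12 mm, bolted down. Origin on the bench under the bearing; x points away from the robot at yaw 0, y left, z up. Spindle along y, 120 mm up: print at its left (+y) end; ratchet wheel, then turnstile at its right. Tops above the bench: casting 158 mm, wheel 180, print 175, turnstile 212, pawl 228.
- wheel_center (a point): Centre of the steel ratchet wheel, on the spindle axis: head x = 0, y = -45, z = 120 mm. Wheel 14 mm thick, 120 mm across its 12 teeth (30 degrees a notch), upright in the head's x-z plane. The brass pawl lies in the same plane, on the robot's (-x) side of the wheel.
- pawl_pivot (a point): Pivot of the brass pawl (axis along the head's y): head x = -76, y = -45, z = 122 mm. From the nose in the teeth a 6 to 12 mm thick tail, 12 mm wide, rises from z = 160 mm to the red tab.
- pawl_tab: Red roller on top of the pawl's tail, where a finger pushes: diameter 12 mm, 26 mm long along the head's y, origin at its centre, 104 mm from the pivot. Pawl in the teeth: head x = -46, y = -45, z = 222 mm; tipped back on its stop: x = -126, z = 213 mm. Push it from its wheel side (+x) towards -x to lift the pawl out, from its -x side towards +x to put it back.
- pawl (a joint): Angle of the pawl, rad: 0 fully down between two teeth, growing as it is tipped back towards -x; 0.80 = hard stop (brass pin). Swings freely (under 1 N at the tab); it is thrown over by its weight: below about 0.38 it falls into the teeth, beyond about 0.48 it falls onto the stop and stays.
- wheel (a joint): Angle of wheel, turnstile and print, rad. 0: a tooth bears on the pawl in the first notch; positive = backward (top moves towards -x, the robot). Starts at -0.14 to -0.03 (play). A notch is 0.524. The pawl, when down, blocks backward turning. Stiff: 4 N at 60 mm radius, stays where left. The pawl drops fully into the next notch if the wheel is at 0.30 to 0.52; past 0.525 it lands on the tooth.
- upright_spoke (a point): Centre of the red ball (20 mm) at the end of the nearly upright spoke. Four spokes, steel rods 10 mm thick, 90 degrees apart, in the plane y = -95 mm of the head; ball centres 82 mm from the spindle axis. At wheel angle 0 it leans 15 degrees to +x, one notch back 15 degrees to -x. Push it from its +x side, or press down the nearly level spoke on the robot's side.
- turnstile: Black hub with the four spokes (see upright_spoke), fixed to the wheel; origin on the spindle axis at the middle of the hub, in the plane of the spokes (head y = -95, z = 120 mm).
- print: White lattice wedge, freshly primed, on the faceplate at the left end of the spindle: foot 72 x 72 mm, reaching 61 to 126 mm to the left (+y) of the head's origin, centred on the spindle axis. Not to be touched. Origin at the centre of its foot.
- jar_blue: Loose jar with blue cap, 38 mm in diameter, 50 mm tall, beside the head; leave alone. Origin at the centre of its underside.
- jar_orange: Loose jar with orange cap, 38 mm in diameter, 50 mm tall; leave alone. Origin at the centre of its underside.
- jar_white: Loose jar with white cap, 38 mm in diameter, 50 mm tall; leave alone. Origin at the centre of its underside.
- thinner: Loose amber bottle with black cap, 34 mm in diameter, 85 mm tall; leave alone. Origin at the centre of its underside.
- cup: Loose white mixing cup, 60 mm in diameter, 55 mm tall, left of the head; leave alone. Origin at the centre of its underside.
- brush: Loose blue brush, 170 mm long, lying between the head and the robot; leave alone. Origin under its middle.
- sanding_block: Loose yellow sanding block 70 x 40 x 26 mm; leave alone. Origin at the centre of its underside.
- coupon: Loose green lattice test print, foot 60 x 45 mm, up to 42 mm tall, beyond the head; leave alone. Origin at the centre of its underside.

How it is judged (in metres and radians):
On the way, in this order (a step that is already met when the one before it is completed fails the run):
1. the pawl is lifted out and lies back on its stop, the wheel still in its notch (value of joint pawl above 0.7 rad and value of joint wheel below 0.15 rad), for 0.2 s.
2. the wheel is pushed back one notch with the pawl out (value of joint pawl above 0.6 rad and value of joint wheel between 0.3 and 0.56 rad), for 0.2 s.
At the end, for the whole second after the job is handed in: The wheel stands one notch back (joint between 0.30 and 0.56 rad) and the pawl is fully down in that notch (below 0.09 rad), both at rest; jars, bottle, cup, brush, block and test print stand within 20 mm of where they were, upright ones upright (value of joint pawl below 0.09 rad and value of joint wheel between 0.3 and 0.56 rad and velocity of joint wheel between -0.05 and 0.05 rad/s and velocity of joint pawl between -0.05 and 0.05 rad/s and distance of each of jar_blue, jar_orange, jar_white, thinner, cup, brush, sanding_block, coupon from where it was at the start of the episode below 0.02 m and angle between each of jar_blue, jar_orange, jar_white, thinner, cup's own z axis and vertical below 0.3 rad); the robot touches nothing.
It fails at once if a jar, bottle, cup, brush, block or test print is lifted, shifted by 20 mm or knocked over (distance of any of jar_blue, jar_orange, jar_white, thinner, cup, brush, sanding_block, coupon from where it was at the start of the episode above 0.02 m or angle between any of jar_blue, jar_orange, jar_white, thinner, cup's own z axis and vertical above 0.3 rad).
It fails at once if the freshly primed print is touched (contact force between print and the fingers above 0.3 N or contact force between print and the arm above 0.3 N).
It fails at once if the pawl is pinched or forced by its finger tab (more than 25 N) (contact force between pawl_tab and the fingers above 25 N).
It fails at once if the turnstile is pinched or forced (more than 30 N) (contact force between turnstile and the fingers above 30 N).
It fails at once if the wheel is turned far past one notch backward (over 0.80 rad), or clicked forward a notch (below -0.40 rad) (value of joint wheel above 0.8 rad or value of joint wheel below -0.4 rad).
It also fails if it takes over 58 s, if anything falls off the work surface, if the arm or the gripper's body presses on something with over 40 N, if the wrist force passes 120 N, or if a joint passes its speed limit or range.

## Working session

There is one attempt and no reset: what is moved stays moved. The work goes in short steps, Python scripts to look and compute and a tool call to move; the robot and the scene stay as the last step left them, time stands still between calls to the robot, and variables do not carry over. Pictures are saved under pics/ and viewed, about 8 in all and at most 12, crops included, and the job is handed in when it is done.

Besides the shell and the picture viewer there is one more tool, called after "Call:" in YAML: its name, and indented under it one key for each argument. drive_tool: Moves the arm, as the interface text tells. Its arguments: {"type":"object","properties":{"targets":{"type":"array"}},"required":["targets"]}

```bash
mkdir -p pics
python3 - <<'E'
from cell import readout, eyes, finder
import cv2, numpy as np
s=readout.state(); print({k:np.round(v,3).tolist() for k,v in s.items()})
for n in("side","top"):
    p=eyes.camera(n); cv2.imwrite(f"pics/{n}0.png",p["image"][:,:,::-1])
    print(n,"cam pos",np.round(-p["R"].T@p["t"]))
    for o in ["head","pawl_tab","upright_spoke","turnstile","print","wheel_center","pawl_pivot","jar_blue","jar_orange","jar_white","thinner","cup","brush","sanding_block","coupon"]:
        try: print(o,[(np.round(d["point"]).tolist(),round(d["p"],2)) for d in finder.spot_in(p,o)[:3]])
        except Exception as e: print(o,e)
E
```

```text
{'clock': 0.0, 'joint_positions': [-1.255, 0.629, 0.038, 1.518, -0.027, 0.996, -0.02], 'qd': [0.0, -0.0, -0.001, 0.002, 0.002, 0.001, -0.002], 'joint_torque': [0.001, -54.972, 1.144, -18.663, -0.052, 0.024, 0.0], 'tcp_pos': [241.921, 602.606, 204.599], 'tcp_rot': [-1.559, 1.569, -1.941], 'force': [-1.263, 0.053, -0.042], 'moment': [-0.013, -0.056, -0.053], 'finger_gap': 93.556}
side cam pos [ 562. -641.  940.]
head []
pawl_tab []
upright_spoke [([617.0, -75.0, 134.0], 0.56)]
turnstile [([615.0, -75.0, 136.0], 0.67), ([758.0, 20.0, 44.0], 0.15)]
print [([546.0, 110.0, 142.0], 0.85)]
wheel_center [([569.0, -27.0, 122.0], 0.93)]
pawl_pivot [([565.0, -29.0, 118.0], 0.88)]
jar_blue [([687.0, -167.0, 52.0], 0.89)]
jar_orange [([760.0, 21.0, 42.0], 0.71), ([614.0, -73.0, 135.0], 0.19)]
jar_white [([607.0, -179.0, 50.0], 0.59)]
thinner [([749.0, -72.0, 51.0], 0.88)]
cup [([450.0, 189.0, 37.0], 0.77)]
brush []
sanding_block [([477.0, -156.0, 27.0], 0.9)]
coupon [([673.0, 181.0, 19.0], 0.65)]
top cam pos [ 396.   52. 1291.]
head [([553.0, 16.0, 103.0], 0.91), ([546.0, -40.0, 169.0], 0.23)]
pawl_tab [([558.0, 16.0, 106.0], 0.71), ([556.0, -31.0, 228.0], 0.42)]
upright_spoke [([611.0, -62.0, 139.0], 0.92)]
turnstile [([613.0, -64.0, 137.0], 0.68)]
print [([548.0, 101.0, 138.0], 0.58), ([608.0, -167.0, 50.0], 0.37)]
wheel_center [([561.0, 14.0, 104.0], 0.61), ([761.0, 31.0, 47.0], 0.15)]
pawl_pivot [([560.0, 16.0, 105.0], 0.95)]
jar_blue [([684.0, -154.0, 49.0], 0.57)]
jar_orange [([761.0, 29.0, 47.0], 0.55), ([681.0, -152.0, 47.0], 0.33)]
jar_white [([607.0, -170.0, 49.0], 0.63), ([542.0, -38.0, 168.0], 0.29)]
thinner [([742.0, -60.0, 53.0], 0.55)]
cup [([450.0, 185.0, 7.0], 0.79)]
brush [([359.0, 35.0, 20.0], 0.79)]
sanding_block [([477.0, -145.0, 27.0], 0.93), ([680.0, -155.0, 49.0], 0.57)]
coupon [([669.0, 187.0, 29.0], 0.77), ([682.0, -156.0, 45.0], 0.49), ([742.0, -62.0, 54.0], 0.32)]
```

View both.

View pics/side0.png

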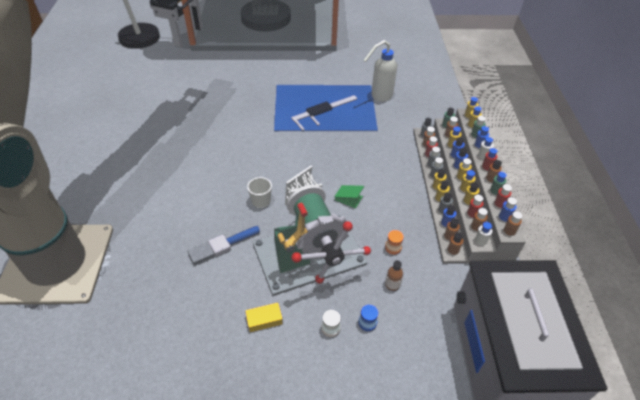

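View pics/top0.png

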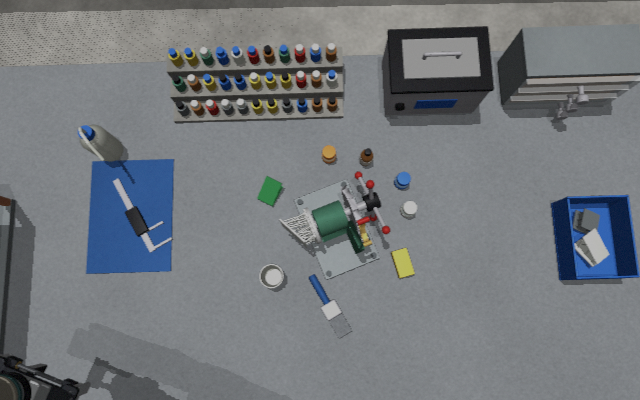

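```bash
cat > h.py <<'E'
import numpy as np, cv2
from cell import readout, eyes, finder
def reds(p):
    im=p["image"].astype(int); m=((im[...,0]>120)&(im[...,1]<70)&(im[...,2]<75)).astype(np.uint8)
    n,l,st,c=cv2.connectedComponentsWithStats(m); out=[]
    for i in range(1,n):
        if st[i,4]<15: continue
        v,u=np.where(l==i); z=p["range_z"][v,u]; k=z>0
        if k.sum()<5: continue
        c=np.linalg.inv(p["mtx"])@np.stack([u,v,np.ones(len(u))])[:,k]*z[k]
        X=(p["R"].T@(c-p["t"][:,None])).T
        X=np.median(X,0)
        if X[0]<400 or X[0]>750 or abs(X[1])>200: continue
        out.append((X.round().tolist(),int(st[i,4]),[u.mean().round(1),v.mean().round(1)]))
    return out
def proj(p,X):
    c=p["R"]@np.asarray(X,float).T+np.reshape(p["t"],(3,1)); q=p["mtx"]@c; return (q[:2]/q[2]).T
E
python3 - <<'E'
from h import *
for n in("side","top"):
    p=eyes.camera(n); print(n,p["mtx"].tolist())
    for r in reds(p): print(r)
    im=p["image"]; c=im[150:310,220:420] if n=="side" else im[140:290,260:460]
    cv2.imwrite(f"pics/{n}1.png",cv2.resize(c,None,fx=4,fy=4,interpolation=2)[:,:,::-1])
    np.savez(f"{n}.npz",**{k:p[k] for k in("image","range_z","mtx","R","t")})
E
```

```text
side [[495.6467475056935, 0.0, 318.4583747883293], [0.0, 495.6467475056935, 198.4862229074866], [0.0, 0.0, 1.0]]
([553.0, -39.0, 226.0], 37, [np.float64(301.5), np.float64(209.7)])
([638.0, -62.0, 203.0], 35, [np.float64(346.7), np.float64(226.3)])
([543.0, -95.0, 153.0], 58, [np.float64(295.8), np.float64(256.3)])
([589.0, -81.0, 48.0], 15, [np.float64(318.9), np.float64(279.3)])
top [[497.54632946278167, 0.0, 318.0512817842084], [0.0, 497.54632946278167, 207.5730110326703], [0.0, 0.0, 1.0]]
([689.0, -37.0, 100.0], 34, [np.float64(358.1), np.float64(174.2)])
([642.0, -55.0, 205.0], 42, [np.float64(369.9), np.float64(183.2)])
([555.0, -34.0, 227.0], 55, [np.float64(362.8), np.float64(220.1)])
([544.0, -92.0, 156.0], 42, [np.float64(385.8), np.float64(229.1)])
```

View pics/side1.png

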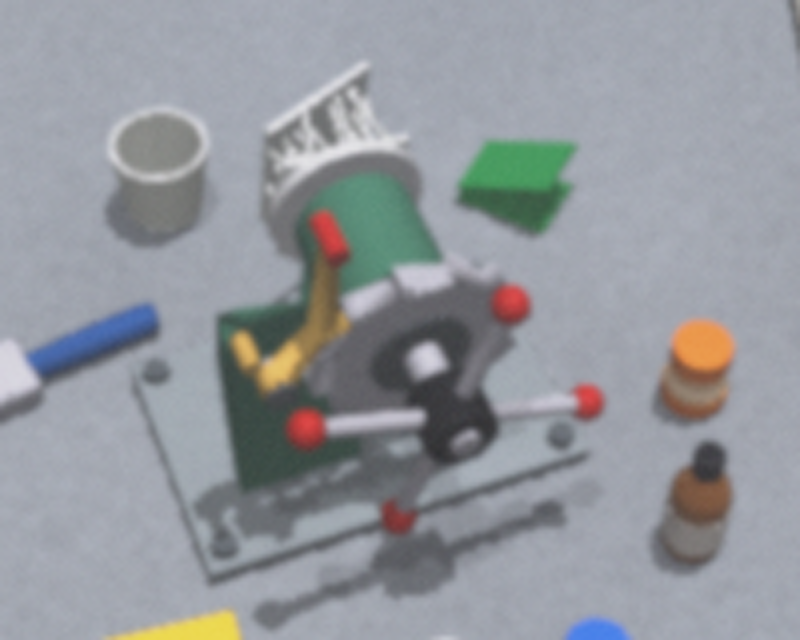

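View pics/top1.png

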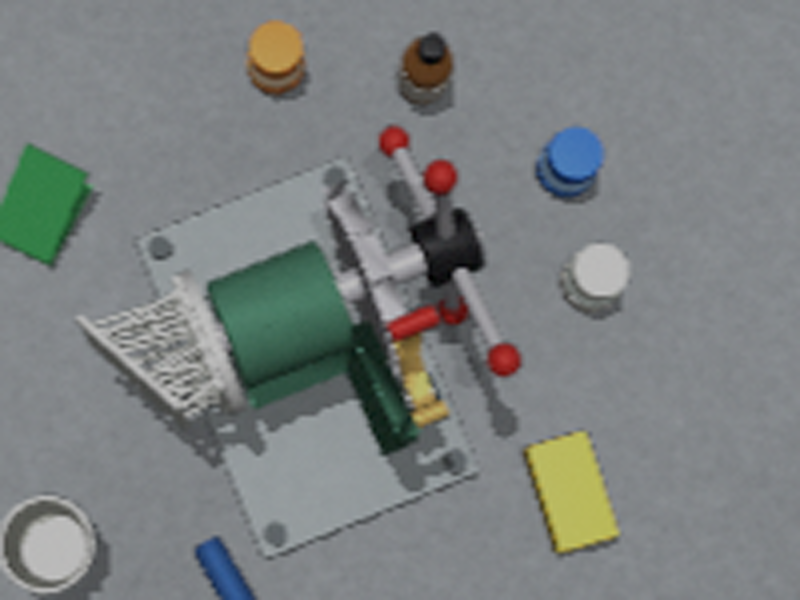

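```bash
cat > fit.py <<'E'
from h import *
from scipy.optimize import least_squares
C={n:np.load(n+".npz") for n in("side","top")}
def T(q,X): c,s=np.cos(q[2]),np.sin(q[2]); X=np.atleast_2d(X); return np.c_[q[0]+c*X[:,0]-s*X[:,1],q[1]+s*X[:,0]+c*X[:,1],X[:,2]]
def model(q):
    a=np.radians([15,105,195,285])-q[3]
    return T(q,np.vstack([np.c_[82*np.sin(a),[-95]*4,120+82*np.cos(a)],[-46,-45,222]]))
obs={"side":{0:(346.7,226.3),3:(295.8,256.3),4:(301.5,209.7),1:(367,250)},"top":{1:(358.1,174.2),0:(369.9,183.2),4:(362.8,220.1),3:(385.8,229.1)}}
f=lambda q:np.concatenate([(proj(C[n],model(q))[list(o)]-np.array(list(o.values()))).ravel() for n,o in obs.items()])
r=least_squares(f,[600,0,.35,-.08],loss="soft_l1"); q=r.x
print(q,f(q).round(1)); print(model(q).round(1))
np.save("q.npy",q)
E
python3 fit.py
python3 - <<'E'
from h import *
s=readout.state()
from scipy.spatial.transform import Rotation as R
print(R.from_euler("xyz",s["tcp_rot"]).as_matrix().round(3))
E
```

```text
[ 5.83469194e+02  2.37295389e+01  3.53248789e-01 -7.17217911e-02] [ 0.7 -0.4  0.6  0.9  0.9 -0.5 -0.4  0.1  0.2  0.6  0.1  0.8 -0.   0.2
 -0.2  0.6]
[[641.5 -56.1 197.5]
 [689.  -38.6  93.2]
 [591.1 -74.7  42.5]
 [543.6 -92.2 146.8]
 [555.9 -34.4 222. ]]
[[-0.     0.373  0.928]
 [-0.     0.928 -0.373]
 [-1.    -0.    -0.   ]]
```

Call:
drive_tool:
  targets:
    - [[-20, 0, 0, -8.4, 0], [-20, 0, 0, -8.4, 0], [-20, 0, 0, -8.4, 0], [-20, 0, 0, -8.4, 0], [-10, 0, 0, -8.4, 0], [0, -50, 0, 0, 0], [0, -60, 0, 0, 0], [0, -60, 10, 0, 0], [0, -60, 10, 0, 0], [0, -60, 10, 0, 0]]

```text
clock: 2.95
tcp_pos: [371.0, 339.5, 295.8]
tcp_rot: [0.267, 1.57, 0.618]
force: [1.5, 0.2, -0.2]
finger_gap: 0.6
```

```bash
cat > st.py <<'E'
import numpy as np
from cell import readout
s=readout.state(); q=np.load("q.npy"); c,n=np.cos(q[2]),np.sin(q[2])
d=np.array(s["tcp_pos"]); a=d[:2]-q[:2]
F=s["force"]
print("t",round(s["clock"],2),"head xyz",round(c*a[0]+n*a[1],1),round(-n*a[0]+c*a[1],1),round(d[2],1),"rot",np.round(s["tcp_rot"],3),"Fhead",round(c*F[0]+n*F[1],1),round(-n*F[0]+c*F[1],1),round(F[2],1),"gap",round(s["finger_gap"],1))
from scipy.spatial.transform import Rotation as R
m=R.from_euler("xyz",s["tcp_rot"]).as_matrix(); print("yaw toolz - head deg",round(np.degrees(np.arctan2(m[1,2],m[0,2])-q[2]),2),"x",m[:,0].round(3))
E
python3 st.py
```

```text
t 2.95 head xyz -90.1 369.7 295.8 rot [0.267 1.57  0.618] Fhead 1.5 -0.4 -0.2 gap 0.6
yaw toolz - head deg -0.12 x [ 0.001  0.001 -1.   ]
```

Call:
drive_tool:
  targets:
    - [[0, -55, 10, 0, 0], [0, -60, 10, 0, 0], [0, -60, 10, 0, 0], [0, -60, 10, 0, 0], [0, -60, 10, 0, 0], [0, -60, 10, 0, 0], [0, -40, 10, 0, 0], [0, -20, 2, 0, 0], [0, 0, 0, 0, 0], [0, 0, 0, 0, 0]]

```text
clock: 4.2
tcp_pos: [579.7, -21.2, 295.5]
tcp_rot: [1.633, 1.569, 1.987]
force: [-1.1, 0.6, 0.0]
finger_gap: 0.3
```

```bash
python3 st.py
python3 - <<'E'
from h import *
p=eyes.camera("side"); im=p["image"][110:310,220:420]
cv2.imwrite("pics/side2.png",cv2.resize(im,None,fx=3,fy=3,interpolation=2)[:,:,::-1])
E
```

```text
t 4.2 head xyz -19.1 -40.9 295.5 rot [1.633 1.569 1.987] Fhead -0.8 0.9 0.0 gap 0.3
yaw toolz - head deg 0.04 x [-0.001  0.002 -1.   ]
```

View pics/side2.png

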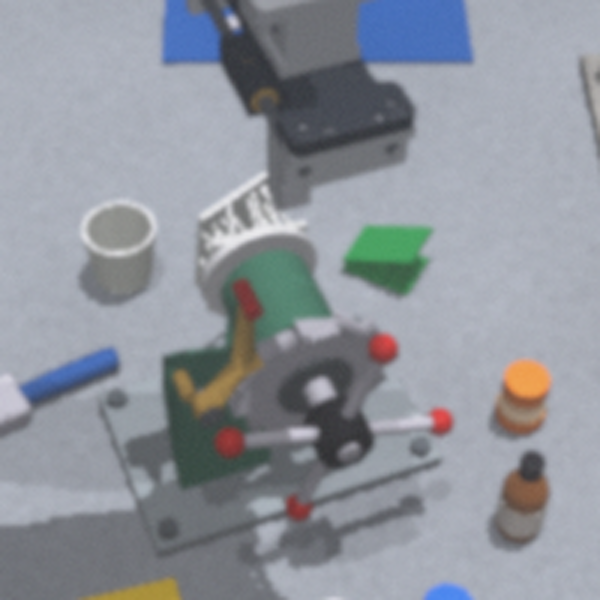

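Run:
```python
from h import *
q=np.load("q.npy"); c,s=np.cos(q[2]),np.sin(q[2])
for n in("side","top"):
    p=eyes.camera(n); z=p["range_z"]; v,u=np.where(z>0)
    X=np.linalg.inv(p["mtx"])@np.stack([u,v,np.ones(len(u))])*z[v,u]; X=(p["R"].T@(X-p["t"][:,None])).T
    a=X[:,:2]-q[:2]; H=np.c_[c*a[:,0]+s*a[:,1],-s*a[:,0]+c*a[:,1],X[:,2]]
    k=(H[:,2]>260)&(abs(H[:,0])<200)&(abs(H[:,1])<200); H=H[k]; print(n,proj(p,[[579.7,-21.2,295.5]]))
    for lo in range(280,460,15):
        g=H[(H[:,2]>=lo)&(H[:,2]<lo+15)]
        if len(g): print(lo,len(g),"x",np.percentile(g[:,0],[2,98]).round(),"y",np.percentile(g[:,1],[2,98]).round())
```

```text
side [[315.27190928 177.23910616]]
295 47 x [-28. -10.] y [-55. -32.]
310 61 x [-28. -10.] y [-55. -31.]
325 31 x [-28. -27.] y [-51. -31.]
340 32 x [-28. -27.] y [-52. -30.]
355 3 x [-28. -28.] y [-52. -33.]
385 186 x [-52.  13.] y [-123.   33.]
400 517 x [-52.  11.] y [-123.   33.]
415 514 x [-52.  13.] y [-131.   36.]
430 1388 x [-52.  12.] y [-131.   40.]
445 237 x [-42.  -0.] y [-84. -48.]
top [[358.49187999 203.44888108]]
385 1 x [-52. -52.] y [34. 34.]
400 63 x [-52. -39.] y [-7. 36.]
415 53 x [-52.  -1.] y [-11.  46.]
430 777 x [-51.  13.] y [-6. 45.]
```

Call:
drive_tool:
  targets:
    - [[30, -4, 3, 0, 0], [30, 0, 0, 0, 0], [20, 0, 0, 0, 0], [7, 0, 0, 0, 0], [0, 0, -6, 0, 0], [0, 0, -6, 0, 0], [0, 0, -6, 0, 0], [0, 0, -6, 0, 0], [0, 0, -6, 0, 0], [0, 0, -6, 0, 0]]

```text
clock: 5.6
tcp_pos: [550.5, -38.9, 208.6]
tcp_rot: [-0.011, 1.571, 0.34]
force: [1.3, 0.2, -0.8]
finger_gap: 0.4
```

```bash
python3 st.py
```

```text
t 5.6 head xyz -52.6 -47.4 208.6 rot [-0.011  1.571  0.34 ] Fhead 1.3 -0.2 -0.8 gap 0.4
yaw toolz - head deg -0.12 x [ 0.  0. -1.]
```

Continue to head x ≈ -100.

Call:
drive_tool:
  targets:
    - [[0, 0, -6, 0, 0], [0, 0, -6, 0, 0], [0, 0, -6, 0, 0], [0, 0, -6, 0, 0], [0, 0, -6, 0, 0], [0, 0, -6, 0, 0], [0, 0, -6, 0, 0], [0, 0, -5, 0, 0], [0, 0, 0, 0, 0], [0, 0, 0, 0, 0]]

```text
clock: 6.85
tcp_pos: [507.0, -54.9, 208.5]
tcp_rot: [-0.157, 1.57, 0.195]
force: [0.6, 0.3, 0.5]
finger_gap: 0.5
```

```bash
python3 st.py
python3 - <<'E'
from h import *
for n in("side","top"):
    p=eyes.camera(n)
    for r in reds(p): print(n,r)
p=eyes.camera("side")
im=p["image"][150:310,220:420]
cv2.imwrite("pics/side3.png",cv2.resize(im,None,fx=3,fy=3,interpolation=2)[:,:,::-1])
q=np.load("q.npy"); c,s=np.cos(q[2]),np.sin(q[2])
print("expected tab on stop",[q[0]-126*c+45*s,q[1]-126*s-45*c,213])
E
```

```text
t 6.85 head xyz -99.0 -47.3 208.5 rot [-0.157  1.57   0.195] Fhead 0.6 0.1 0.5 gap 0.5
yaw toolz - head deg -0.11 x [ 0.  0. -1.]
side ([479.0, -62.0, 218.0], 18, [np.float64(260.9), np.float64(222.4)])
side ([638.0, -63.0, 202.0], 23, [np.float64(346.3), np.float64(227.1)])
side ([543.0, -95.0, 153.0], 62, [np.float64(296.0), np.float64(256.3)])
side ([587.0, -80.0, 47.0], 24, [np.float64(318.7), np.float64(279.2)])
top ([688.0, -37.0, 101.0], 34, [np.float64(358.1), np.float64(174.4)])
top ([643.0, -53.0, 205.0], 28, [np.float64(369.2), np.float64(182.2)])
expected tab on stop [np.float64(480.8168722874107), np.float64(-62.081304871400775), 213]
```

View pics/side3.png

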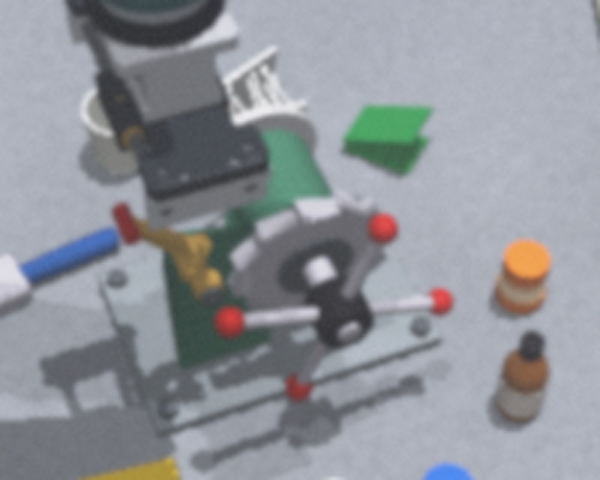

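Call:
drive_tool:
  targets:
    - [[-30, 0, 3, 0, 0], [-30, 0, 10, 0, 0], [0, -8, 30, 0, 0], [0, -10, 30, 0, 0], [0, -10, 30, 0, 0], [0, -10, 30, 0, 0], [0, -10, 28, 0, 0], [20, 0, 0, 0, 0], [30, 0, 0, 0, 0], [0, 0, 0, 0, 0]]

```text
clock: 8.25
tcp_pos: [672.6, -44.3, 215.8]
tcp_rot: [2.735, 1.565, 3.087]
force: [0.5, -0.7, 0.6]
finger_gap: 0.4
```

```bash
python3 st.py
```

```text
t 8.25 head xyz 60.1 -94.7 215.8 rot [2.735 1.565 3.087] Fhead 0.2 -0.8 0.6 gap 0.4
yaw toolz - head deg -0.1 x [-0.006  0.    -1.   ]
```

Call:
drive_tool:
  targets:
    - [[17, 0, 0, 0, 0], [16, 0, 0, 0, 0], [0, 0, 0, 0, 0], [0, 0, -8, 0, 0], [0, 0, -5, 0, 0], [0, 0, -5, 0, 0], [0, 0, -5, 0, 0], [0, 0, -5, 0, 0], [0, 0, -5, 0, 0], [0, 0, -5, 0, 0]]

```text
clock: 9.5
tcp_pos: [640.1, -57.1, 186.6]
tcp_rot: [-0.175, 1.567, 0.177]
force: [3.2, 2.0, 3.7]
finger_gap: 0.5
```

```bash
cat > chk.py <<'E'
from h import *
for n in("side","top"):
    p=eyes.camera(n)
    for r in reds(p): print(n,r)
E
python3 st.py; python3 chk.py
```

```text
t 9.5 head xyz 25.2 -95.4 186.6 rot [-0.175  1.567  0.177] Fhead 3.7 0.8 3.7 gap 0.5
yaw toolz - head deg -0.08 x [ 0.004  0.001 -1.   ]
side ([480.0, -66.0, 218.0], 34, [np.float64(261.7), np.float64(224.1)])
side ([622.0, -67.0, 209.0], 23, [np.float64(338.0), np.float64(226.8)])
side ([691.0, -43.0, 119.0], 19, [np.float64(369.2), np.float64(244.5)])
side ([539.0, -98.0, 133.0], 50, [np.float64(294.2), np.float64(263.2)])
```

Call:
drive_tool:
  targets:
    - [[0, 0, -4, 0, 0], [0, 0, -4, 0, 0], [0, 0, -4, 0, 0], [0, 0, -3, 0, 0], [0, 0, -2, 0, 0], [0, 0, 0, 0, 0], [0, 0, 0, 0, 0], [0, 0, 0, 0, 0], [0, 0, 0, 0, 0], [0, 0, 0, 0, 0]]

```text
clock: 10.85
tcp_pos: [622.3, -63.7, 185.1]
tcp_rot: [2.971, 1.57, -2.961]
force: [0.8, 0.1, 0.2]
finger_gap: 0.6
```

```bash
python3 st.py; python3 chk.py
```

```text
t 10.85 head xyz 6.1 -95.5 185.1 rot [ 2.971  1.57  -2.961] Fhead 0.8 -0.2 0.2 gap 0.6
yaw toolz - head deg -0.12 x [-0.001 -0.    -1.   ]
side ([479.0, -65.0, 217.0], 29, [np.float64(261.5), np.float64(224.1)])
side ([604.0, -74.0, 209.0], 24, [np.float64(328.5), np.float64(229.9)])
side ([690.0, -44.0, 139.0], 23, [np.float64(369.7), np.float64(238.7)])
side ([538.0, -97.0, 114.0], 47, [np.float64(294.4), np.float64(268.7)])
top ([692.0, -37.0, 141.0], 31, [np.float64(358.5), np.float64(168.6)])
```

Call:
drive_tool:
  targets:
    - [[0, 0, 15, 0, 0], [-20, 0, 8, 0, 0], [-35, 0, 0, 0, 0], [-35, 0, 0, 0, 0], [0, 10, -40, 0, 0], [0, 10, -40, 0, 0], [0, 10, -40, 0, 0], [0, 10, -40, 0, 0], [0, 10, -35, 0, 0], [0, 0, 0, 0, 0]]

```text
clock: 12.2
tcp_pos: [441.1, -76.3, 275.6]
tcp_rot: [2.841, 1.569, -3.093]
force: [1.1, -0.5, 0.4]
finger_gap: 0.6
```

```bash
python3 st.py
cat > w.py <<'E'
from h import *
from scipy.optimize import minimize_scalar
import sys
q=np.load("q.npy"); c,s=np.cos(q[2]),np.sin(q[2])
for n in("side","top"):
    p=eyes.camera(n); R=reds(p); px=np.array([r[2] for r in R],float)
    for r in R: print(n,r)
    def m(w):
        a=np.radians([15,105,285])-w; x=82*np.sin(a)
        return proj(p,np.c_[q[0]+c*x+s*95,q[1]+s*x-c*95,120+82*np.cos(a)])
    for i in range(3):
        f=lambda w:np.linalg.norm(px-m(w)[i],axis=1).min()
        ws=np.linspace(.1,.75,131); e=[f(w) for w in ws]; k=int(np.argmin(e)); print(n,"ball",i,"w",ws[k].round(3),"err",round(e[k],1))
E
python3 w.py
```

```text
t 12.2 head xyz -168.2 -44.6 275.6 rot [ 2.841  1.569 -3.093] Fhead 0.9 -0.9 0.4 gap 0.6
yaw toolz - head deg -0.21 x [-0.002 -0.    -1.   ]
side ([479.0, -67.0, 218.0], 30, [np.float64(261.4), np.float64(224.3)])
side ([603.0, -76.0, 205.0], 39, [np.float64(328.0), np.float64(231.6)])
side ([538.0, -98.0, 112.0], 46, [np.float64(293.9), np.float64(269.2)])
side ball 0 w 0.435 err 0.8
side ball 1 w 0.75 err 39.2
side ball 2 w 0.405 err 1.2
top ([691.0, -37.0, 140.0], 39, [np.float64(358.7), np.float64(169.1)])
top ([604.0, -69.0, 210.0], 45, [np.float64(377.0), np.float64(199.0)])
top ([540.0, -92.0, 116.0], 39, [np.float64(384.4), np.float64(233.1)])
top ([480.0, -58.0, 218.0], 28, [np.float64(375.4), np.float64(254.9)])
top ball 0 w 0.4 err 0.2
top ball 1 w 0.44 err 0.4
top ball 2 w 0.37 err 0.1
```

Call:
drive_tool:
  targets:
    - [[30, 0, 0, 0, 0], [30, 0, 0, 0, 0], [10, 0, 5, 0, 0], [0, 0, 7, 0, 0], [0, 0, 7, 0, 0], [0, 0, 7, 0, 0], [0, 0, 7, 0, 0], [0, 0, 6, 0, 0], [0, 0, 6, 0, 0], [0, 0, 6, 0, 0]]

```text
clock: 13.55
tcp_pos: [492.3, -58.1, 205.5]
tcp_rot: [1.922, 1.571, 2.273]
force: [0.7, -1.3, -0.1]
finger_gap: 0.3
```

Call:
drive_tool:
  targets:
    - [[0, 0, 5, 0, 0], [0, 0, 5, 0, 0], [0, 0, 5, 0, 0], [0, 0, 5, 0, 0], [0, 0, 5, 0, 0], [0, 0, 4, 0, 0], [0, 0, 0, 0, 0], [0, 0, 0, 0, 0], [0, 0, 0, 0, 0], [0, 0, 0, 0, 0]]

```text
clock: 14.8
tcp_pos: [519.1, -48.3, 205.5]
tcp_rot: [2.769, 1.571, 3.12]
force: [-0.2, -0.4, -0.4]
finger_gap: 0.6
```

```bash
python3 st.py; python3 w.py
```

```text
t 14.8 head xyz -85.3 -45.3 205.5 rot [2.769 1.571 3.12 ] Fhead -0.4 -0.3 -0.4 gap 0.6
yaw toolz - head deg -0.12 x [-0.  0. -1.]
side ([604.0, -76.0, 206.0], 43, [np.float64(328.2), np.float64(231.3)])
side ([538.0, -98.0, 114.0], 51, [np.float64(294.3), np.float64(268.7)])
side ball 0 w 0.425 err 0.6
side ball 1 w 0.75 err 39.0
side ball 2 w 0.39 err 0.7
top ([692.0, -37.0, 140.0], 38, [np.float64(358.8), np.float64(169.1)])
top ball 0 w 0.1 err 24.3
top ball 1 w 0.45 err 0.4
top ball 2 w 0.75 err 66.2
```

Back off, up and away from the head, then check.

Call:
drive_tool:
  targets:
    - [[0, 0, -20, 0, 0], [-30, 0, -20, 0, 0], [-40, 0, 0, 0, 0], [-30, 0, -20, 0, 0], [0, 50, -20, 0, 0], [0, 60, 0, 0, 0], [0, 60, 0, 0, 0], [0, 60, 0, 0, 0], [0, 60, 0, 0, 0], [0, 0, 0, 0, 0]]

```text
clock: 16.15
tcp_pos: [342.5, 200.5, 305.8]
tcp_rot: [1.15, 1.569, 1.51]
force: [0.4, -0.2, -0.3]
finger_gap: 0.4
```

```bash
python3 st.py; python3 w.py
python3 - <<'E'
from h import *
o=[eyes.camera(n)["image"] for n in("side","top")]
o=np.hstack([cv2.resize(o[0][150:350,190:420],None,fx=2,fy=2,interpolation=2),cv2.resize(o[1][130:330,250:420],None,fx=2,fy=2,interpolation=2)])
cv2.imwrite("pics/end.png",o[:,:,::-1])
E
```

```text
t 16.15 head xyz -164.9 249.2 305.8 rot [1.15  1.569 1.51 ] Fhead 0.3 -0.4 -0.3 gap 0.4
yaw toolz - head deg 0.4 x [ 0.     0.002 -1.   ]
side ([555.0, -38.0, 227.0], 36, [np.float64(301.6), np.float64(209.3)])
side ([604.0, -75.0, 207.0], 46, [np.float64(328.4), np.float64(230.9)])
side ([691.0, -44.0, 138.0], 17, [np.float64(370.0), np.float64(239.4)])
side ([538.0, -98.0, 112.0], 46, [np.float64(294.0), np.float64(268.8)])
side ball 0 w 0.42 err 0.3
side ball 1 w 0.365 err 0.0
side ball 2 w 0.39 err 1.0
top ([691.0, -37.0, 140.0], 36, [np.float64(358.6), np.float64(169.1)])
top ([605.0, -69.0, 209.0], 45, [np.float64(377.0), np.float64(199.0)])
top ([556.0, -34.0, 228.0], 54, [np.float64(362.8), np.float64(220.1)])
top ([540.0, -92.0, 116.0], 38, [np.float64(384.3), np.float64(233.0)])
top ball 0 w 0.4 err 0.2
top ball 1 w 0.43 err 0.5
top ball 2 w 0.39 err 0.2
```

View pics/end.png

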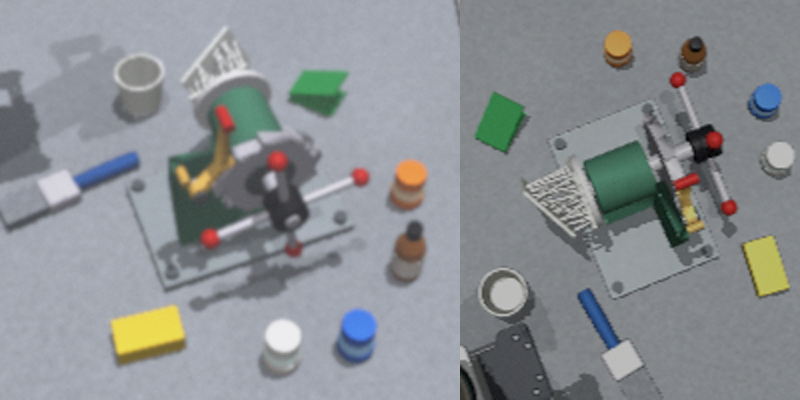

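The tab is back at exactly its starting pixel, (362.8, 220.1) in the top view, so the pawl is fully down. The wheel is at about 0.40 rad, and everything around the head stands where it was.

```bash
python3 -c "
from cell import workorder
print(workorder.close_job())"
```

```text
the job is handed in; nothing more can be done
None
```

I handed the job in at about 16 s on the robot's clock, with the wheel one notch back and the pawl down in that notch. With closed fingertips I tipped the pawl back onto its stop. I then pushed the upright spoke's ball back from a wheel angle of about -0.07 rad to 0.41 rad. Last, I tipped the pawl forward so that it dropped into the next notch, and drew the arm clear.

- **Pawl:** the red tab is back at its starting pixel in the top camera (0.4 pixel off in the side one), so it sits fully down.
- **Wheel:** the ball positions in both cameras give 0.37 to 0.43 rad, inside the 0.30 to 0.52 needed. The spread is about one pixel of measuring noise.
- **Surroundings:** the final picture shows the jars, bottle, cup, brush, block and test print unmoved. I judged that by eye and did not measure each one.
- **Forces:** the readings I took at the end of each move stayed below about 6 N. The fingers were never near the print.

No check failed, and the hand-in reports no verdict.

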